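# Put up the folding copy stand and set the clipboard on it

## Robot

A 6-joint arm with a two-finger parallel gripper is mounted at the origin on the work surface. World frame = base frame: x ahead of the robot, y to its left, z up, the work surface at z = 0. Lengths are in m, angles in rad, forces in N, time in s.
With the tool pointing down it reaches from about 0.275 to 0.825 m from the base axis. Payload 4.9 kg.
Tool frame: the origin (TCP) lies midway between the tips of the shut fingers; the grasp point (between the pads) lies 19 mm behind it (grip_point_offset is the distance from the TCP to the grasp point, in m); z points along the fingers, y is the line along which they close (so a half turn about z gives the same grasp; the last joint's range is limited). The gripper opens to 85 mm and grips with 20 to 120 N. Pads are 22 mm wide; open, the fingers measure 114 mm over their backs; the gripper's body (76 mm by 85 mm) begins 54 mm behind the grasp point. The pads swing forward as they close: fully open they stand 13 mm farther back than shut.
Start: joints at [1.201, 0.326, -0.193, 1.052, 0, 1.437], TCP at [0.128, 0.535, 0.231] pointing down, gripper open.
Joint ranges: [-2.65, 2.65], [-0.97, 1.79], [-1.3, 1.35], [-1.93, 2.1], [-1.47, 1.37], [-3.14, 3.14]. Speed limits (rad/s): [2.57, 2.57, 3.14, 3.14, 3.14, 3.14].

## Interface

Orientations are given as a rotation vector (axis times angle).
In Python, from cell import * gives the robot as it stands. Calls block until the motion is done:
- movep(position, orientation): joint-space move of the TCP to a pose.
- move_l(position, velocity=0.15, rot=None, until_force=None): straight line of the TCP; rot=None keeps the orientation; velocity is the mean speed in m/s. With until_force (N) it stops when the force on the tool has changed by that much, and returns True; else False.
- set_joints(angles): joint-space move.
- let_go() and grab(newtons=None): open the fingers fully, or close them until they stop; newtons is the grip in N (None keeps the last).
- sleep(seconds).
- ik(position, orientation): joint angles nearest the present ones, or None.
- get_state(): the state.
- grab_frame(name): name is "side" or "top"; returns a dict with "img" (420x560x3 uint8, red, green, blue), "fx", "fy", "cx", "cy" (pixels), "cam_to_world" (4x4, takes a point from camera to world coordinates). Camera axes: x right, y down, z forward; pixel columns grow to the right and rows downward; lengths in m; the calibration is good to about 2 mm. A picture is of the moment at which its call begins. There is no depth.
A pose or a line that the arm cannot do raises MotionError and nothing moves.
- sign_off(): hands the job in; it is judged then, once.
Trained networks look in the newest picture that a camera, given by its name, has taken for a name from the list of things; names that differ only in an ending like _2 or _b are one class to them, and where a whole thing is asked for, a point or a joint stands for the part that bears it (a point fixed in the world has none). Each returns a list of dicts, best first, with "score" (0 to 1); they miss things now and then, are a little off and sometimes report something else, mostly with a low value. They report only what shows in the picture. A call takes as long as a camera call.
- spot_in(camera, name): "centre" ([column, row] in pixels, amid what is visible of it).
- silhouettes(camera, name): "mask" (420x560 bool, what is visible of it) and "centre" ([column, row] in pixels, amid what is visible of it).
- tip_of(camera, name): "centre" ([column, row] in pixels: a listed point, or the origin of a listed thing).
The state is a dict: "clock": time; "q": joint angles; "joint_velocities": joint speeds; "tau": joint torques, N m; "position": TCP position; "eef_rot": TCP orientation; "contact_force": force on the tool from outside, world axes, zero at the start; "wrist_torque": the same for the moment, N m; "finger_gap": opening from 0.0 (shut) to 1.0 (fully open); "grasp_force": force on a finger pad.
Only numpy, scipy, OpenCV 4.12 (cv2) and the standard library are available. Lean on these libraries where they do the work, as an engineer would, in place of code of your own. Each camera call takes 0.05 s, during which the arm holds its last target. There are 200 camera calls.

## Task

Put up the folding copy stand: swing its wire back rest up and over past upright until it leans back on its stop and stays there by itself. Then take the clipboard out of the desk sorter and stand it in the stand's tray, clip at the top, roughly centred and leaning back on the wire rest with its form facing out to the front of the stand, and let go. Leave the folder in the sorter and everything else on the desk where it is.

Things in the scene. Friction and masses are not known exactly. Their poses are not given: they have to be found in the camera images.
- stand: Fixed white plastic base plate of the copy stand, 12 mm thick. Origin: underside, mid-width, on the desk (z = 0); the plate spans x -70 to +45, y -80 to +80 mm. +x is the stand's front, z up. Two rubber rests at x 35, y +-55 mm, 38 mm high, carry the folded wire.
- stand_hinge (a point): Middle of the back rest's hinge axis, along the stand's y at stand x -50, z 30 mm; a 12 mm thick tube with a small block at each end.
- prop (a joint): Swing of the wire back rest, a U of 10 mm round steel bar, 0.3 kg, open in the middle: side bars at y +-55 mm, 110 mm long from hinge to cross bar. 0 = folded forward (side bars rise 0.2 rad above level towards the stand's +x); 1.37 rad = straight up; 1.53 = on its stop, leaning 0.16 rad back (-x). Turns freely: short of upright it falls back to 0, past it it falls on to the stop.
- tray (a point): Middle of the tray floor, at stand x -28, y 0, z 12 mm. The tray is the flat strip of the plate, 31 mm deep, in front of the hinge tube and behind the lip, a low wall along y at stand x -13 to -5 mm, its top 28 mm above the desk.
- prop_bar (a point): Middle of the back rest's round cross bar (10 mm thick, 110 mm long along the stand's y, 110 mm from the hinge axis), on the bar's axis.
- rack: Fixed black plastic desk sorter, 115 x 150 mm, two slots along its y at x -32.5 and +32.5 mm, each 14 mm wide, walls up to 62 mm and floor 8 mm above the desk. One slot holds the clipboard, the other the folder; which is which varies. Origin: underside centre.
- board: Clipboard, brown, 140 mm wide (y), 200 mm tall (z), 8 mm thick (x), 0.2 to 0.35 kg. A steel clip, 70 mm wide and 16 mm thick overall (equal on both faces), covers its middle from 166 to 198 mm height: the grip. Origin: centre of the bottom edge; z points to the clip; the white form is on the +x face. It starts upright in the sorter, form to the sorter's +x.
- board_corner (a point): The clipboard's upper corner on its +y side (board x 0, y 70, z 200 mm). With the form facing the stand's front it lies on the stand's +y side.
- folder: Green folder standing in the other slot, 10 x 130 x 120 mm tall, no clip; to be left. Origin: centre of its underside.
- mouse: Black computer mouse, 105 x 60 x 34 mm, loose bystander; origin at underside.
- scanner: Hand scanner lying down, about 165 x 45 x 34 mm, loose bystander; origin at underside.
- mug: White mug, 80 mm across, 90 mm high, loose bystander; origin at underside.
- stapler: Stapler, 130 x 34 x 41 mm, loose bystander; origin at underside.
- roll: White label roll lying flat, 90 mm across, 50 mm high, loose bystander; origin at underside.
- handset: Black keypad handset, 130 x 50 x 22 mm, loose bystander; origin at underside.

How it is judged:
On the way, in this order (a step that is already met when the one before it is completed fails the run):
1. the back rest has swung past upright and stays on its stop with nothing of the robot touching it (value of joint prop above 1.45 rad and contact force between stand and the fingers below 0.1 N), for 0.3 s.
2. the clipboard is out of the sorter (horizontal distance between board and rack above 0.1 m), for 0.1 s.
3. the clipboard stands in the tray, leaning back on the raised rest, form to the front (value of joint prop above 1.45 rad and x of board in the frame of stand between -0.044 and -0.008 m and y of board in the frame of stand between -0.03 and 0.03 m and z of board in the frame of stand below 0.021 m and angle between board's own z axis and vertical between 0.1 and 0.5 rad and y of board_corner in the frame of stand above 0.03 m and x of board_corner in the frame of stand below -0.04 m), for 0.2 s.
At the end, for the whole second after the job is handed in: Back rest on its stop (over 1.45 rad). Clipboard foot down in the tray (origin under 21 mm high, stand x -44 to -8 mm, y within 30 mm), leaning back 0.1 to 0.5 rad (corner behind x -40 mm), form to the front (corner over 30 mm to +y), at rest (all of step 3 and linear speed of board below 0.02 m/s and angular speed of board below 0.1 rad/s); the robot touches nothing.
It fails at once if the folder is moved more than 30 mm (distance of folder from where it was at the start of the episode above 0.03 m).
It fails at once if a bystander on the desk is moved more than 30 mm (distance of any of mouse, scanner, mug, stapler, roll, handset from where it was at the start of the episode above 0.03 m).
It also fails if it takes over 72 s, if anything falls off the work surface, if the arm or the gripper's body presses on something with over 40 N, if the wrist force passes 120 N, or if a joint passes its speed limit or range.

## Working session

There is one attempt and no reset: what is moved stays moved. The work goes in short steps, each a Python script; the robot and the scene stay as the last script left them, time stands still between calls to the robot, and variables do not carry over. Pictures are saved under pics/ and viewed, at most 10 in all, crops included, and the job is handed in when it is done.

```bash
mkdir -p pics; ls; cat > h.py <<'E'
from cell import *
import numpy as np, cv2
from scipy.spatial.transform import Rotation as R
def snap(c,fn=None):
    f=grab_frame(c)
    if fn: cv2.imwrite('pics/'+fn,f['img'][:,:,::-1])
    return f
def ray(f,p):
    d=np.array([(p[0]-f['cx'])/f['fx'],(p[1]-f['cy'])/f['fy'],1.]);T=np.array(f['cam_to_world'])
    return T[:3,3],T[:3,:3]@d
def atz(f,p,z):
    o,d=ray(f,p);return o+d*(z-o[2])/d[2]
def tri(f1,p1,f2,p2):
    (a,u),(b,v)=ray(f1,p1),ray(f2,p2)
    s=np.linalg.lstsq(np.c_[u,-v],b-a,rcond=None)[0]
    x,y=a+s[0]*u,b+s[1]*v
    return (x+y)/2,np.linalg.norm(x-y)
def proj(f,X):
    T=np.linalg.inv(np.array(f['cam_to_world']));c=T[:3,:3]@X+T[:3,3]
    return np.array([f['fx']*c[0]/c[2]+f['cx'],f['fy']*c[1]/c[2]+f['cy']])
E
python3 - <<'E'
from h import *
np.set_printoptions(precision=3,suppress=True)
F={c:snap(c,c+'0.png') for c in('side','top')}
for c in F: print(c,np.array(F[c]['cam_to_world']),F[c]['fx'])
for n in['stand','stand_hinge','tray','prop_bar','rack','board','board_corner','folder','mouse','scanner','mug','stapler','roll','handset']:
    P={}
    for c in F:
        r=tip_of(c,n); 
        print(n,c,[(np.round(x['centre']),round(x['score'],2)) for x in r[:2]])
        if r:P[c]=r[0]['centre']
    if len(P)==2: print('   ',*tri(F['side'],P['side'],F['top'],P['top']))
print(get_state()['clock'])
E
```

```text
pics
side [[ 0.994 -0.063  0.087  0.463]
 [-0.106 -0.719  0.687 -0.992]
 [ 0.019 -0.692 -0.722  1.178]
 [ 0.     0.     0.     1.   ]] 463.2556292738798
top [[ 0.013 -0.984  0.176  0.377]
 [-1.    -0.011  0.009 -0.013]
 [-0.007 -0.177 -0.984  1.362]
 [ 0.     0.     0.     1.   ]] 459.1725074065546
stand side [(array([287., 299.]), 0.92)]
stand top [(array([276., 192.]), 0.7), (array([188., 220.]), 0.69)]
    [ 0.674 -0.017 -0.308] 0.11258281176686881
stand_hinge side [(array([272., 295.]), 0.86), (array([276., 186.]), 0.6)]
stand_hinge top [(array([344., 234.]), 0.73)]
    [ 0.543 -0.211 -0.006] 0.00203445804756283
tray side [(array([275., 294.]), 0.72), (array([346., 302.]), 0.52)]
tray top [(array([348., 226.]), 0.6)]
    [ 0.556 -0.22   0.017] 0.01185686115215386
prop_bar side [(array([307., 291.]), 0.84)]
prop_bar top []
rack side [(array([268., 185.]), 0.73)]
rack top [(array([189., 218.]), 0.66)]
    [0.576 0.249 0.019] 0.006033767120666764
board side [(array([262., 183.]), 0.71)]
board top [(array([184., 228.]), 0.71), (array([187., 207.]), 0.46)]
    [0.55  0.261 0.021] 0.00
[... 438 characters left out ...]
58., 163.]), 0.48)]
    [0.412 0.006 0.023] 0.006175335844846918
scanner side [(array([302., 242.]), 0.8), (array([308., 292.]), 0.75)]
scanner top [(array([275., 194.]), 0.98)]
    [ 0.663 -0.004 -0.013] 0.0009819417612179616
mug side [(array([230., 159.]), 0.86)]
mug top [(array([115., 273.]), 0.69)]
    [ 0.428  0.48  -0.043] 0.018080705131542765
stapler side []
stapler top [(array([358., 163.]), 0.84), (array([347., 217.]), 0.51)]
roll side [(array([282., 387.]), 0.76)]
roll top [(array([441., 235.]), 0.75)]
    [ 0.54  -0.498  0.007] 0.0025449308428848977
handset side [(array([325., 197.]), 0.73)]
handset top [(array([220., 156.]), 0.61)]
    [0.769 0.163 0.025] 0.003737717030582176
1.5
```

View pics/side0.png

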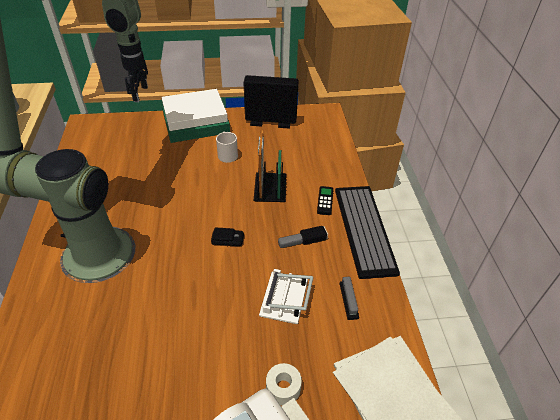

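View pics/top0.png

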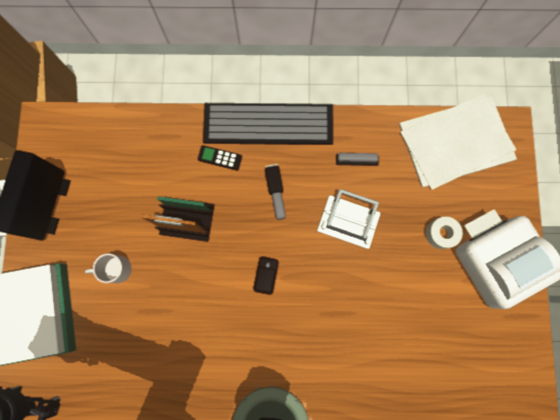

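```bash
python3 - <<'E'
import cv2,numpy as np
s=cv2.imread('pics/side0.png');t=cv2.imread('pics/top0.png')
z=lambda i,x,y,w=80,h=60:cv2.resize(i[y:y+h,x:x+w],(400,300),interpolation=cv2.INTER_CUBIC)
cv2.imwrite('pics/crop0.png',np.vstack([np.hstack([z(s,250,262),z(t,310,185)]),np.hstack([z(s,230,128,104,78),z(t,138,185)])]))
E
```

```text
(no output)
```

View pics/crop0.png

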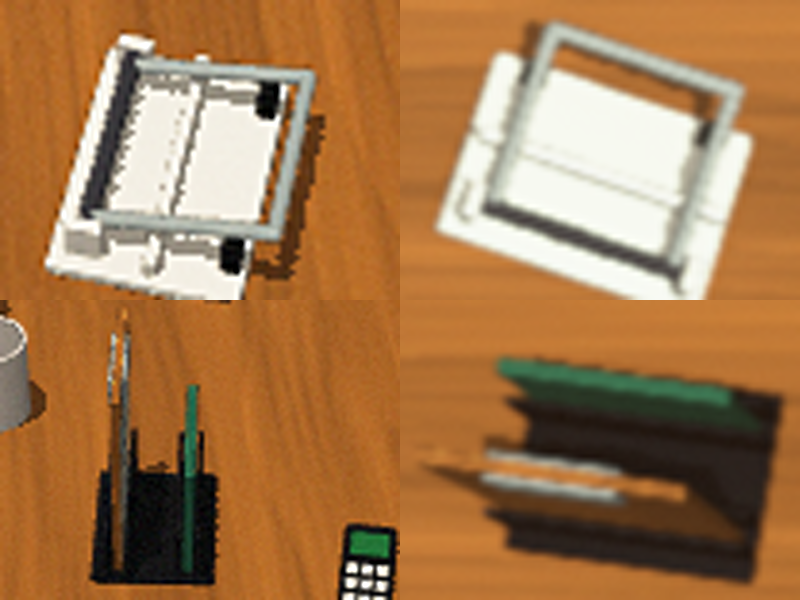

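```bash
cat >> h.py <<'E'
def rotm(yaw,tilt=0,flip=1):
    # tool down, closing along object x; tilt = lean back of object
    B=R.from_euler('ZY',[yaw,-tilt]).as_matrix()
    z=-B[:,2];y=flip*B[:,0]
    return R.from_matrix(np.c_[np.cross(y,z),y,z]).as_rotvec()
def W(pose,p):
    x,y,a=pose;return np.array([x+p[0]*np.cos(a)-p[1]*np.sin(a),y+p[0]*np.sin(a)+p[1]*np.cos(a),p[2]])
E
python3 - <<'E'
from h import *
from scipy.optimize import least_squares
np.set_printoptions(precision=4,suppress=True)
F={c:snap(c) for c in('side','top')}
b=(.0628,.052+.002)
obs=[('top',(.045,.08,.012),(330,196)),('top',(.045,-.08,.012),(380,212.4)),('top',(-.07,.08,.012),(317.4,231.4)),
('top',(b[0],.06,.054),(340,190)),('top',(b[0],-.06,.054),(378.6,203)),
('side',(-.07,-.08,.012),(259,314.4)),('side',(.045,-.08,.012),(297,321.6)),('side',(b[0],.06,.054),(312.6,277)),('side',(b[0],-.06,.05),(304,309.4))]
s=least_squares(lambda v:np.concatenate([proj(F[c],W(v,p))-q for c,p,q in obs]),[.58,-.22,-.3])
print(s.x);print(s.fun.reshape(-1,2))
S=s.x
print('clip',tri(F['side'],(260.7,146.2),F['top'],(168.2,220.2)),atz(F['top'],(168.2,220.2),.206))
for n in('rack','board'):
    for c in F:
        r=silhouettes(c,n)
        for m in r[:1]:
            print(n,c,m['score'],m['centre'],cv2.minAreaRect(np.argwhere(m['mask'])[:,::-1].astype(np.float32)))
bar=W(S,(.0578,0,.052))
for fl in(1,-1):
    print(ik(bar+[0,0,.1],rotm(S[2],0,fl)),ik(np.array([.555,.27,.38]),rotm(-.14,0,fl)),ik(W(S,(-.03,0,.38)),rotm(S[2],.18,fl)),ik(W(S,(-.067,0,.12)),rotm(S[2],0,fl)))
E
```

```text
[ 0.5862 -0.2294 -0.3238]
[[-0.6538 -0.4687]
 [ 0.562   0.468 ]
 [-0.1192  0.1495]
 [-0.58   -0.8053]
 [ 0.3643 -0.4767]
 [-1.5055 -0.0689]
 [-0.2336  0.7901]
 [-0.291  -1.433 ]
 [ 0.9684  1.064 ]]
clip (array([0.5486, 0.2705, 0.1832]), np.float64(0.0009425560158757209)) [0.5457 0.2651 0.206 ]
rack side 0.85 [271.1, 188.7] ((270.0, 182.0), (40.0, 32.0), 90.0)
board side 0.76 [261.8, 161.1] ((260.5, 163.5), (67.0, 5.0), 90.0)
board top 0.77 [175.3, 223.6] ((173.5699920654297, 223.00997924804688), (64.48814392089844, 12.0208158493042), 8.130102157592773)
[-0.4762  0.6357  0.1011  1.0362  0.      1.4183] [ 0.3332  0.42    0.3195  1.4703 -0.      2.044 ] [-0.5161  0.2264  0.031   1.1987  0.0342  1.3815] [-0.5101  0.4464 -0.3169  0.8075  0.      1.3844]
[-0.4762  0.6357  0.1011  1.0362  0.     -1.7232] [ 0.3332  0.42    0.3195  1.4703 -0.     -1.0976] [-0.5161  0.2264  0.031   1.1987  0.0342 -1.7601] [-0.5101  0.4464 -0.3169  0.8075  0.     -1.7572]
```

```bash
python3 - <<'E'
from h import *
S=[.5862,-.2294,-.3238]; r=rotm(S[2])
def tcp(q,dz=-.019):
    a=q+.2
    return W(S,(-.05+.11*np.cos(a),0,.03+.11*np.sin(a)+dz))
movep(tcp(0)+[0,0,.08],r)
print(move_l(tcp(0),.15,until_force=8))
grab(25); print(get_state()['finger_gap'],get_state()['position'])
for q in np.linspace(0,1.5,8)[1:]: move_l(tcp(q),.12)
s=get_state();print(s['finger_gap'],s['contact_force'],s['grasp_force'],s['clock'])
snap('side','s1.png')
let_go(); p=np.array(get_state()['position']); move_l(p+[0,0,.1],.2)
f=snap('side','s2.png');print(get_state()['clock'])
i=[cv2.resize(cv2.imread(f'pics/s{k}.png')[210:330,210:370],(400,300)) for k in(1,2)]
cv2.imwrite('pics/c1.png',np.hstack(i))
E
```

```text
False
0.10114081267330759 [ 0.64309294 -0.24854464  0.03370434]
0.10832776170439981 [-0.17474432  2.12548751  8.41942269] 27.092173397541046 8.9
10.375
```

View pics/c1.png

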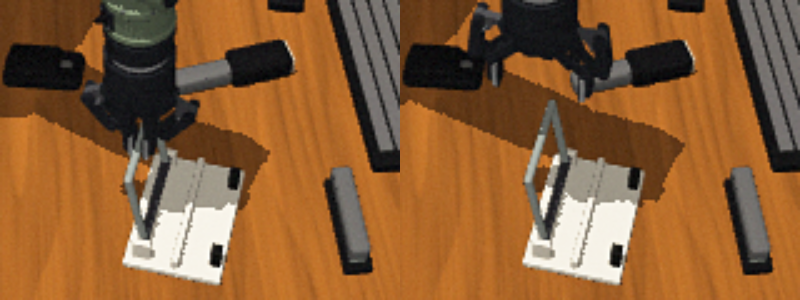

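The back rest is up on its stop, with its cross bar at about (548,103) in the right-hand crop. Next I'll take the clipboard.

```bash
python3 - <<'E'
from h import *
S=[.5862,-.2294,-.3238]; r=rotm(-.14)
p=np.array(get_state()['position']); move_l(p+[0,0,.08],.25)
g=np.array([.547,.268,.171])
movep(g+[0,0,.12],r)
print(move_l(g,.15,until_force=10))
grab(80); s=get_state();print(s['finger_gap'],s['position'],s['contact_force'])
move_l(g+[0,0,.2],.15); s=get_state();print(s['finger_gap'],s['position'],s['contact_force'],s['wrist_torque'],s['clock'])
F={c:snap(c,c+'2.png') for c in('side','top')}
for n in('board_corner','board'):
    P={c:tip_of(c,n) for c in F}
    print(n,P)
    if all(P.values()): print(tri(F['side'],P['side'][0]['centre'],F['top'],P['top'][0]['centre']))
cv2.imwrite('pics/c2.png',np.hstack([cv2.resize(cv2.imread('pics/side2.png')[60:210,180:380],(400,300)),cv2.resize(cv2.imread('pics/top2.png')[150:300,80:280],(400,300))]))
print(ik(W(S,(-.03,0,.36)),rotm(S[2],.18)))
E
```

```text
False
0.17303376076603577 [0.54705693 0.26816137 0.17135709] [-0.24065566 -0.65249696  2.91230373]
0.17587381588473758 [0.54662685 0.2678619  0.36999859] [-0.73458308 -0.53441228 -1.94359617] [ 0.00666972 -0.04654358 -0.00893355] 15.6583
board_corner {'side': [{'centre': [260.3, 78.1], 'score': 0.62}], 'top': []}
board {'side': [{'centre': [262.7, 140.7], 'score': 0.87}], 'top': [{'centre': [167.0, 221.1], 'score': 0.56}]}
(array([0.54923168, 0.26834173, 0.20680472]), np.float64(0.011825546073950064))
[-0.51602073  0.22809975 -0.01632278  1.14961972  0.03420834  1.38160702]
```

View pics/c2.png

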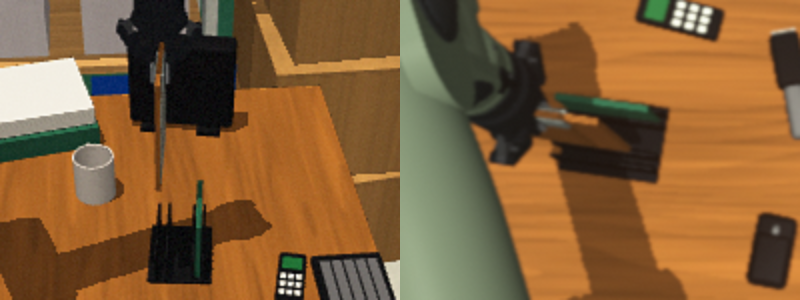

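```bash
python3 - <<'E'
from h import *
S=[.5862,-.2294,-.3238]; th=.18; r=rotm(S[2],th)
t=W(S,(-.03-.163*np.sin(th),0,.0127+.163*np.cos(th)))
movep(t+[0,0,.2],r); sleep(.2)
move_l(t+[0,0,.025],.12,until_force=6); sleep(.3)
s=get_state();print(s['position'],t,s['contact_force'],s['clock'])
F={c:snap(c,c+'3.png') for c in('side','top')}
cv2.imwrite('pics/c3.png',np.hstack([cv2.resize(cv2.imread('pics/side3.png')[190:340,180:380],(400,300)),cv2.resize(cv2.imread('pics/top3.png')[150:300,260:460],(400,300))]))
for n in('board','tray','board_corner'):
  for c in F: print(n,c,tip_of(c,n)[:1])
foot=W(S,(-.03,0,.0377));print({c:proj(F[c],foot) for c in F},{c:[proj(F[c],W(S,(-.03,y,.0377))).round() for y in(-.07,.07)] for c in F})
E
```

```text
[ 0.53021339 -0.21063242  0.19834152] [ 0.53009367 -0.21057004  0.17306652] [ 0.44385275 -0.36027666 -1.86183307] 19.8083
board side [{'centre': [277.6, 287.4], 'score': 0.62}]
board top []
tray side [{'centre': [275.2, 293.3], 'score': 0.85}]
tray top [{'centre': [347.7, 224.9], 'score': 0.96}]
board_corner side [{'centre': [325.8, 200.6], 'score': 0.64}]
board_corner top [{'centre': [328.0, 221.8], 'score': 0.56}]
{'side': array([277.32776675, 289.16295735]), 'top': array([348.55255743, 226.56393472])} {'side': [array([272., 309.]), array([282., 270.])], 'top': [array([372., 234.]), array([326., 219.])]}
```

View pics/c3.png

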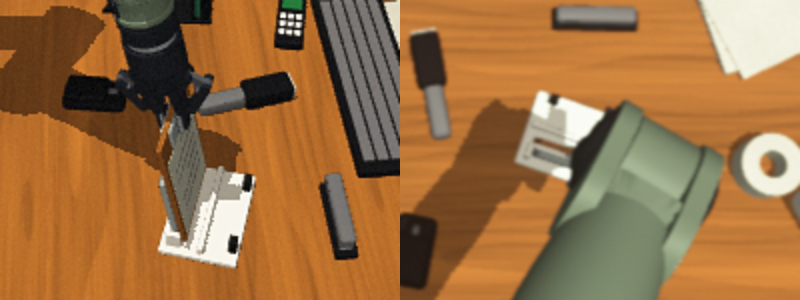

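The clipboard hangs just above the tray, between the wire on its left and the lip, with the form to the front (foot near (185,240) in the left-hand crop). I'll lower it now.

```bash
python3 - <<'E'
from h import *
p=np.array(get_state()['position'])
hit=move_l(p-[0,0,.035],.04,until_force=5)
s=get_state();print(hit,s['position'],s['contact_force'],s['clock'])
F={c:snap(c,c+'4.png') for c in('side','top')}
for n in('board','board_corner'):print(n,tip_of('side',n)[:1])
cv2.imwrite('pics/c4.png',cv2.resize(cv2.imread('pics/side4.png')[220:340,210:370],(800,600),interpolation=cv2.INTER_CUBIC))
E
```

```text
True [ 0.53202862 -0.21114931  0.17298315] [ 0.19606406 -0.40764963  2.12362862] 20.8583
board [{'centre': [278.2, 292.9], 'score': 0.65}]
board_corner []
```

View pics/c4.png

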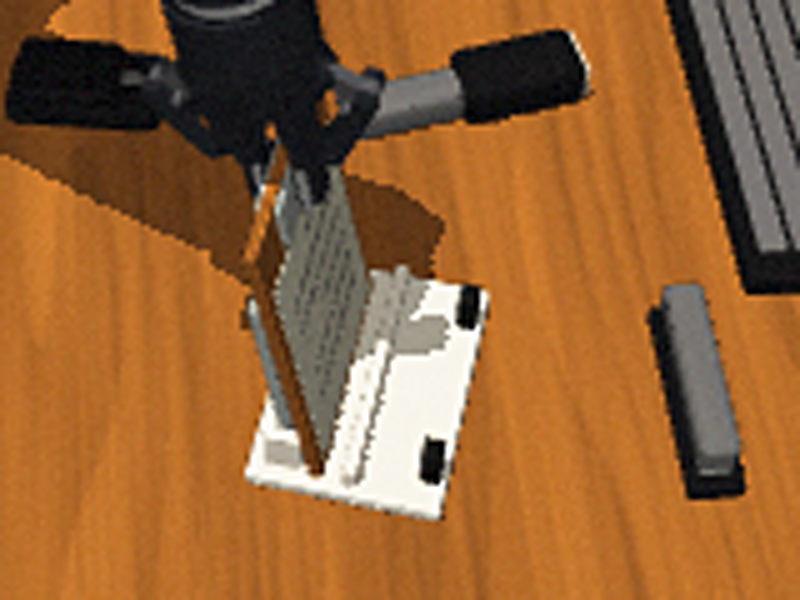

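The foot is down at the computed height, just behind the lip at (320,470), and the board almost touches the rest. I'll release it.

```bash
python3 - <<'E'
from h import *
let_go(); sleep(.3)
s=get_state();p=np.array(s['position']);z=R.from_rotvec(s['eef_rot']).as_matrix()[:,2]
move_l(p-z*.12,.12); 
p=np.array(get_state()['position']); S=[.5862,-.2294,-.3238]
movep(p+[-.1,.25,.05],rotm(-.1)); sleep(.5)
s=get_state();print(s['contact_force'],s['clock'])
F={c:snap(c,c+'5.png') for c in('side','top')}
for n in('board','board_corner'):
    P={c:tip_of(c,n)[:1] for c in F};print(n,P)
    if all(P.values()):
        X=tri(F['side'],P['side'][0]['centre'],F['top'],P['top'][0]['centre']);d=X[0]-[S[0],S[1],0];c,q=np.cos(S[2]),np.sin(S[2])
        print(X[1],'stand frame',c*d[0]+q*d[1],-q*d[0]+c*d[1],d[2])
cv2.imwrite('pics/c5.png',np.hstack([cv2.resize(cv2.imread('pics/side5.png')[220:340,210:370],(400,300)),cv2.resize(cv2.imread('pics/top5.png')[165:285,270:430],(400,300))]))
E
```

```text
[-0.13955863  0.05185819  0.37503743] 24.75
board {'side': [{'centre': [276.8, 294.4], 'score': 0.65}], 'top': [{'centre': [349.5, 228.4], 'score': 0.67}]}
0.0009823744769873314 stand frame -0.030446370037730302 -0.006069634864636902 0.018916643543383405
board_corner {'side': [{'centre': [267.1, 230.3], 'score': 0.71}], 'top': [{'centre': [326.7, 224.1], 'score': 0.89}]}
0.005041371479279758 stand frame -0.07531040446245711 0.07110078687583696 0.20925360567156764
```

View pics/c5.png

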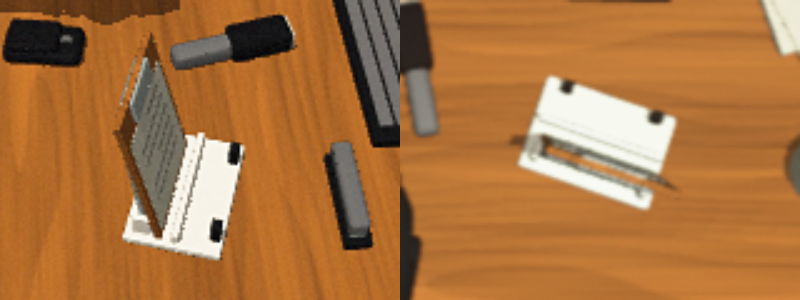

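The board stands in the tray (foot at (155,230) in the left-hand crop), leaning back on the rest with its form to the front. I'll hand it in.

```bash
python3 -c "
from cell import *
print(sign_off())"
```

```text
the job is handed in; nothing more can be done
None
```

The job is handed in: the back rest is up on its stop, and the clipboard stands centred in the tray, leaning back with its form to the front; the folder and other items were not touched as far as the pictures show.

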